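Test the turntable's stop button and reset it

ROBOT

A 6-joint arm with a two-finger parallel gripper is mounted at the origin on a cart in front of the work surface, level with it; the furniture and walls round the work are solid. World frame = base frame: x ahead of the robot, y to its left, z up, the work surface at z = 0. Lengths are in mm, angles in rad, forces in N, time in s.
With the tool pointing down it reaches from about 400 to 825 mm from the base axis. Payload 7 kg.
Tool frame: the origin (TCP) lies at the very end of the fingers, on their centre line; the grasp point (between the pads) lies 19 mm behind it; z points along the fingers, y is the line along which they close (so a half turn about z gives the same grasp; the last joint's range is limited). The gripper opens to 88 mm and grips with 3 to 60 N. Pads are 19 mm wide; open, the fingers measure 130 mm over their backs; the gripper's body (78 mm by 193 mm) begins 47 mm behind the grasp point.
Start: joints at [-1.047, 0.359, 0.012, 0, -1.224, -0.288], TCP at [157.668, -656.305, 226.561] pointing down, gripper open.
Joint ranges: [-3.07, 3.07], [-1.43, 2.12], [-1.02, 1.25], [-3.03, 1.67], [-3.05, -0], [-3.03, 3.03]. Speed limits (rad/s): [2.39, 2.39, 3.01, 3.14, 3.14, 3.14].

INTERFACE

Orientations are given as a unit quaternion [w, x, y, z].
In Python, from station import arm gives the robot as it stands. The module is installed in compiled form; this text tells all that it offers.
- The arm moves only by the tool step_arm, never from a script. Its argument "commands" is a list that holds one entry, the list of rows, each a list of 5 numbers: the opening in per cent of the stroke, from 0 (shut) to 100 (fully open), then the shift along the tool's x, y, z in mm, then the turn about the tool's z in degrees. A call has 1 to 10 rows; each row shifts and turns the commanded pose from where the row before left it, along the tool's axes as they then stand; what a row does not reach is not made up. A row lasts 1/10 s, in which the tool goes at most 50 mm and 8.59 degrees, less where a joint would pass 70% of its speed; a pose out of reach is approached as far as the arm can. A call with a gripper value outside its range is refused whole. The fingers move at their own pace and stop on an object; "grip_force" is the grip in N (left out, the last holds). Time passes only in rows, so rows that do not move let the fingers close. It gives the time, the measured TCP pose, the force, the opening and the grip force at its end, in the units of the state.
- arm.read_state(): the state, without advancing time (a new reading comes with each control period).
- arm.grab_frame(name): name is "side" or "top"; returns (picture, depth): 400x640x3 uint8, red, green, blue; 400x640 float32, mm along the optical axis (not along the pixel's ray), 0 where there is no reading.
- arm.camera_params(name): a dict with "fx", "fy", "cx", "cy" (pixels), "R" (3x3) and "t" (3): a world point X has camera coordinates R X + t. Camera axes: x right, y down, z forward; pixel columns grow to the right and rows downward; lengths in mm; the calibration is good to about 2 mm. A picture is of the moment at which its call begins. camera_params takes no time and is no camera call.
- arm.hand_in(): hands the job in; it is judged then, once.
The state is a dict: "clock": time; "q": joint angles; "qvel": joint speeds; "effort": joint torques, N m; "tool_pos": TCP position; "tcp_rot": TCP orientation; "contact_force": force on the tool from outside, world axes, zero at the start; "wrist_torque": the same for the moment, N m; "gripper_width": finger opening in mm; "grasp_force": force on a finger pad.
Only numpy, scipy, OpenCV 4.12 (cv2) and the standard library are available. Lean on these libraries where they do the work, as an engineer would, in place of code of your own. Each camera call takes 0.05 s, during which the arm holds its last target. There are 200 camera calls.

TASK

Do the daily check of the icing turntable's stop button: press the red mushroom head in until it latches, then push one of its fins round with a fingertip, clockwise as the white chevrons on the yellow box point, until the head releases and pops fully out again. Then press the blue reset button all the way in and let it come back out. Everything is done by touch, with nothing picked up; leave all the other things where they stand.

Things in the scene. Friction and masses are not known exactly. Their poses are not given: they have to be found in the camera images.
- stop_station: Yellow-topped box, 90 x 90 mm and 55 mm tall, fixed to the worktop, carrying the red mushroom stop button on a vertical axis at its centre. Origin: centre of its underside; z up. Its place and yaw vary.
- stop_hub (a point): Centre of the flat top of the red mushroom head's round hub (26 mm across), on its vertical axis: 101 mm above the worktop when out, 93 when latched. Moves with the head; x points along one fin, z up. Below the fins is the round cap, 50 mm across, its top 17 (at the hub) to 21 mm (rim) under the hub's top; more than 25 mm from the axis is free air down to the box, 46 mm under it (38 latched).
- stop_fin (a point): Outer end of one fin, at its top edge, 42 mm from the head's axis; moves and turns with the head. Three alike straight upright fins stand out from the hub at 120 degrees to one another, each 10 mm thick and 23 mm tall, tops 2 mm below the hub's top, reaching 42 mm from the axis.
- stop_press (a joint): How far the red head is pressed in, in m: 0 out, 0.008 fully in, a hard stop. It takes about 6 N at first, less further down; past about 4 to 5 mm it snaps in by itself and latches; let go sooner, it springs back. Pressing anywhere on the hub is good.
- stop_twist (a joint): How far the red head is twisted clockwise seen from above (as the box's white chevrons point), in rad: 0 at rest, hard stop at 1.0. Twisting the latched head lifts it on a cam; at 0.5 to 0.7 rad it leaves the latch and pops fully out. Needs about 0.1 N m at most, i.e. about 3 N sideways near a fin's end. Let go, it springs back to 0.
- reset_station: Grey box, 76 x 76 mm and 55 mm tall, fixed to the worktop, with a blue push button in a steel collar at its centre. Origin: centre of its underside; z up. Its place and yaw vary, and it may be to the left or to the right of the stop station.
- reset_press_top (a point): Centre of the top of the blue button, 77 mm above the worktop when out; the button is 32 mm across and stands 10 mm above its steel collar, which is 48 mm across.
- reset_press (a joint): How far the blue button is pressed, in m: 0 out, 0.006 fully in. Springs back when let go; fully in takes about 5 N.
- gel_1: Bystander, loose: small white food-colour gel bottle with a purple top, 29 mm across, 83 mm tall, standing between the two stations; origin at the centre of its underside.
- gel_3: Bystander, loose: small white food-colour gel bottle with a red top, 29 mm across, 83 mm tall, standing near the front edge; origin at the centre of its underside.
- cutter_2: Bystander, loose: round steel pastry cutter, 43 mm across, 38 mm tall, near the front edge; origin at the centre of its underside.
- teaspoon: Bystander, loose: steel teaspoon lying near the front edge, 137 x 28 x 13 mm; origin at the centre of its underside.
- phone: Bystander, loose: phone in a pink case lying flat, 155 x 78 x 11 mm; origin at the centre of its underside.
- jam_jar: Bystander, loose: jam jar with a yellow lid, 71 mm across, 110 mm tall, behind the stations; origin at the centre of its underside.
- sprinkles_a: Bystander, loose: sprinkles jar with an orange-yellow cap, 42 mm across, 106 mm tall, behind the stations; origin at the centre of its underside.
There are look-alikes about, which are no part of the job. What is shaped like the reset_station but green is not meant.

How it is judged:
By the outcome, as a careful person would: the job done as asked, in the order asked, and still so for the second after the job is handed in, with the robot touching nothing.
It also fails if it takes over 48 s, if anything falls off the work surface, if the arm or the gripper's body presses on something with over 40 N, if the wrist force passes 120 N, or if a joint passes its speed limit or range.

## Working session

There is one attempt and no reset: what is moved stays moved. The work goes in short steps, Python scripts to look and compute and a tool call to move; the robot and the scene stay as the last step left them, time stands still between calls to the robot, and variables do not carry over. Pictures are saved under pics/ and viewed, at most 10 in all, crops included, and the job is handed in when it is done.

Besides the shell and the picture viewer there is one more tool, called after "Request:" as a command line: name --argument value ..., lists and objects as JSON in quotes. step_arm: Moves the arm, as the interface text tells. Its arguments: {"type":"object","properties":{"commands":{"type":"array","items":{"type":"array","items":{"type":"array","items":{"type":"number"}}}},"grip_force":{"type":"number"}},"required":["commands"]}

```bash
mkdir -p pics; cat > h.py <<'E'
from station import arm
import numpy as np, cv2
def world(name,u,v,d=None,z=None):
    p=arm.camera_params(name);R=np.array(p["R"]);t=np.array(p["t"])
    r=np.array([(u-p["cx"])/p["fx"],(v-p["cy"])/p["fy"],1.])
    C=-R.T@t; w=R.T@r
    s=d if d is not None else (z-C[2])/w[2]
    return C+s*w
E
python3 - <<'E'
from h import *
for n in("top","side"):
    im,d=arm.grab_frame(n);np.savez(f"{n}0.npz",im=im,d=d);cv2.imwrite(f"pics/{n}0.png",im[...,::-1])
    p=arm.camera_params(n);print(n,p["fx"],-np.array(p["R"]).T@p["t"],np.round(p["R"],2).tolist())
s=arm.read_state();print(s["clock"],s["tool_pos"],s["tcp_rot"],s["gripper_width"])
E
```

```text
top 412.1187167964071 [ 452.40396566  367.89485848 1124.28273043] [[-0.02, -1.0, -0.02], [-1.0, 0.02, -0.08], [0.08, 0.01, -1.0]]
side 505.1821307189008 [ -48.13702418 1427.44067246  675.48798214] [[-0.88, -0.48, 0.02], [-0.23, 0.38, -0.89], [0.42, -0.79, -0.45]]
0.1 [ 157.54765683 -655.90016783  225.72118502] [-1.67446389e-04 -1.17591620e-01  9.93061752e-01  7.34252168e-04] 87.58797619144347
```

View pics/top0.png

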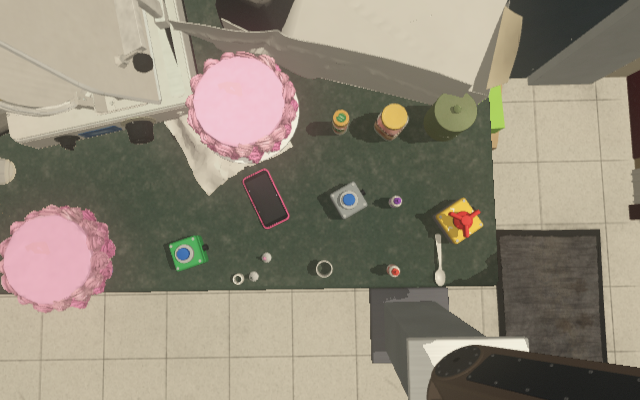

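View pics/side0.png

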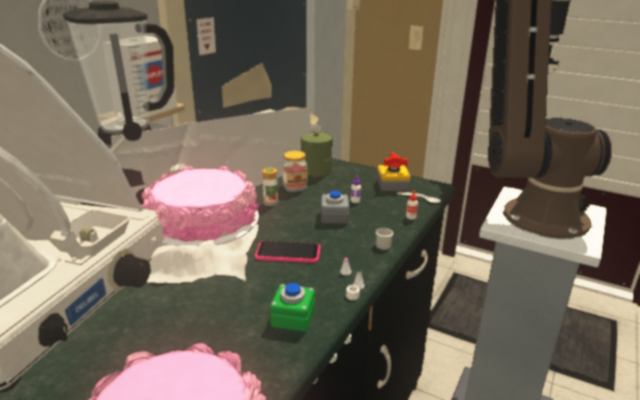

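Top view: the red stop is on the yellow box at (462,221). The grey box with the blue button is at (348,200), and the green look-alike at (186,254) is rejected. gel_1 is at (396,202) and gel_3 at (394,271). Next is a close crop.

```bash
python3 - <<'E'
from h import *
f=np.load("top0.npz");im,d=f["im"],f["d"]
a=cv2.resize(im[190:250,430:500],None,fx=8,fy=8,interpolation=cv2.INTER_CUBIC)
b=cv2.resize(im[170:230,320:345+25],None,fx=4,fy=4,interpolation=cv2.INTER_CUBIC)
c=np.zeros((480,a.shape[1]+b.shape[1],3),np.uint8);c[:,:a.shape[1]]=a;c[:b.shape[0],a.shape[1]:]=b
cv2.imwrite("pics/crop1.png",c[...,::-1])
hsv=cv2.cvtColor(im,cv2.COLOR_RGB2HSV)
for nm,(y0,y1,x0,x1),lo,hi in(("yellow",(190,250,430,500),(20,120,80),(32,255,255)),("blue",(180,220,325,375),(95,120,60),(125,255,255))):
    m=cv2.inRange(hsv,np.array(lo),np.array(hi));k=np.zeros_like(m);k[y0:y1,x0:x1]=m[y0:y1,x0:x1]
    pts=np.argwhere(k)[:,::-1].astype(np.float32);print(nm,len(pts),pts.mean(0),cv2.minAreaRect(pts))
    u,v=pts.mean(0);dd=np.median(d[k>0]);print(world("top",u,v,d=dd))
red=cv2.inRange(hsv,np.array((0,140,70)),np.array((8,255,255)))|cv2.inRange(hsv,np.array((172,140,70)),np.array((180,255,255)))
P=[world("top",u,v,d=d[v,u]) for v in range(190,250) for u in range(430,500) if red[v,u] and d[v,u]>0]
P=np.array(P);print(len(P),P.mean(0),P.min(0),P.max(0));np.save("red.npy",P)
H=P[P[:,2]>92];print(len(H),H.mean(0))
print(world("top",396,202,z=83),world("top",394,271,z=83),world("top",440,262,z=5),world("top",455,111,z=100),world("top",392,121,z=110))
E
```

```text
yellow 782 [457.35037 220.3133 ] ((459.24261474609375, 220.50509643554688), (36.084136962890625, 35.29892349243164), 55.17551040649414)
[464.83009531  34.20531643  53.59865445]
blue 103 [348.5534  199.01942] ((348.5, 199.0), (10.0, 11.0), 90.0)
[524.32398687 314.42134579  76.15488146]
383 [463.80793271  29.9985335   91.5527679 ] [ 4.22740203e+02 -4.45088530e+01  2.79478456e-01] [491.36783723  65.23439524 104.18472101]
233 [463.20626197  28.96866113  98.31508855]
[513.76652141 195.32623496  83.        ] [341.64924498 206.14974014  83.        ] [354.91428647  70.34303856   5.        ] [739.24802383  42.10623614 100.        ] [714.90071663 202.8757627  110.        ]
```

View pics/crop1.png

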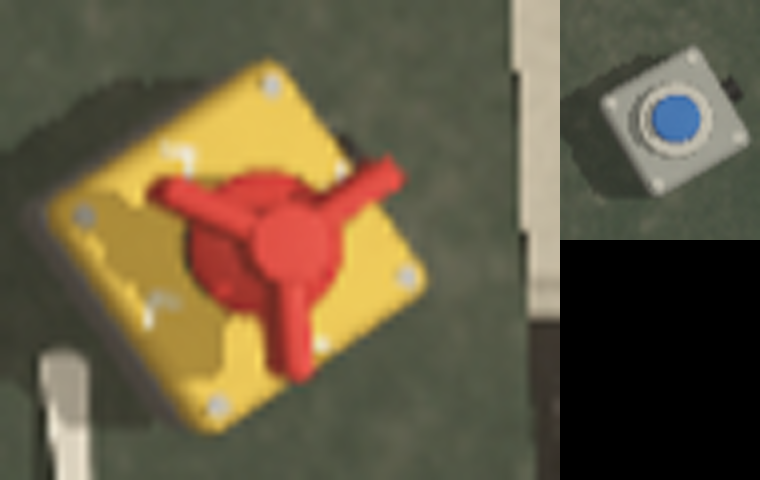

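```bash
cat >> h.py <<'E'
def togo(xy,z=None,yaw=None):
    "remaining shift in tool axes (mm) to world xy,z, turn (deg) to bring tool y to world angle yaw"
    s=arm.read_state();w,x,y,zz=s["tcp_rot"]
    from scipy.spatial.transform import Rotation as Ro
    R=Ro.from_quat([x,y,zz,w]).as_matrix()
    D=np.array([xy[0],xy[1],s["tool_pos"][2] if z is None else z])-s["tool_pos"]
    ya=np.degrees(np.arctan2(R[1,1],R[0,1]))
    print("tcp",np.round(s["tool_pos"],1),"yawY",round(ya,1),"shift",np.round(R.T@D,1),"turn",None if yaw is None else round((ya-yaw+180)%360-180,1),"F",np.round(s["contact_force"],1),"t",s["clock"],"w",s["gripper_width"])
E
python3 - <<'E'
from h import *
P=np.load("red.npy")
h=world("top",465.75,220.4,z=101);print("hub",h)
for u,v in((466.4,236.4),(449.5,213.3),(478.9,211)):
    e=world("top",u,v,z=99)-h;print(np.hypot(*e[:2]),np.degrees(np.arctan2(e[1],e[0])))
c=np.array([[272,85],[85,215],[408,277],[218,405]]).mean(0)/8-.5+[430,190]
print("box",world("top",*c,z=55))
H=P[(P[:,2]>92)&(P[:,2]<106)];rot=lambda a:np.array([np.cos(a),np.sin(a)])
# template fit of top surface: hub disc + 3 fins
from scipy.optimize import minimize
def cost(p):
    q=H[:,:2]-p[:2];r=np.hypot(*q.T);d=np.maximum(r-13,0)
    for k in range(3):
        a=p[2]+k*2*np.pi/3;s=q@rot(a);t=q@rot(a+np.pi/2)
        d=np.minimum(d,np.hypot(np.maximum(0,np.maximum(-s,s-42)),np.maximum(abs(t)-5,0)))
    return np.minimum(d,8).sum()
best=min((minimize(cost,[463,29,a],method="Nelder-Mead") for a in np.linspace(0,2,8)),key=lambda r:r.fun)
print(best.x[:2],np.degrees(best.x[2])%120,best.fun/len(H),len(H))
print("blue",world("top",348.5,199,z=77),world("top",348.3,200.2,z=66))
togo(h[:2],130,130)
E
```

```text
hub [463.64493164  28.38766361 101.        ]
39.33116342450094 -179.3977665066718
42.66981028035632 64.4937290902701
40.88008211879048 -56.51094446901181
box [464.98675421  27.27450812  55.        ]
[463.45187284  27.99057424] 62.93902089314569 0.007354595373742287 233
blue [524.31843381 314.59899916  77.        ] [521.99286025 314.63073365  66.        ]
tcp [ 157.5 -655.9  225.7] yawY 103.5 shift [-457.5  593.7   96.5] turn -26.5 F [0.2 0.2 0.5] t 0.1 w 87.58797619144347
```

Request:
step_arm --commands '[[[0, -34, 34, 0, -2], [0, -34, 34, 0, -2], [0, -34, 34, 0, -2], [0, -34, 34, 0, -2], [0, -34, 34, 0, -2], [0, -34, 34, 0, -2], [0, -34, 34, 0, -2], [0, -34, 34, 0, -2], [0, -34, 34, 0, -2], [0, -34, 34, 0, 0]]]' --grip_force 20

```text
clock: 1.1
tool_pos: [340.7, -212.5, 226.5]
tcp_rot: [0.0, -0.272, 0.962, -0.0]
contact_force: [1.2, 0.4, 0.8]
gripper_width: 13.2
grasp_force: 0.0
```

```bash
python3 -c "
from h import *
togo((463.8,28.2),140,122)"
```

```text
tcp [ 340.7 -212.5  226.5] yawY 121.6 shift [-230.9  140.7   86.6] turn -0.4 F [1.2 0.4 0.8] t 1.1 w 13.169042903334857
```

Request:
step_arm --commands '[[[0, -38, 23, 0, 0], [0, -38, 23, 0, 0], [0, -38, 23, 0, 0], [0, -38, 23, 0, 0], [0, -38, 23, 0, 0], [0, -20, 12, 30, 0], [0, 0, 0, 30, 0], [0, 0, 0, 0, 0], [0, 0, 0, 0, 0]]]'

```text
clock: 2.0
tool_pos: [453.1, 3.4, 166.8]
tcp_rot: [-0.001, -0.272, 0.962, -0.0]
contact_force: [0.5, -0.4, 0.3]
gripper_width: 0.9
grasp_force: 0.0
```

```bash
python3 - <<'E'
from h import *
togo((463.8,28.2),112,122)
im,d=arm.grab_frame("side");cv2.imwrite("pics/s1.png",cv2.resize(im[120:220,340:460],None,fx=5,fy=5,interpolation=cv2.INTER_CUBIC)[...,::-1])
E
```

```text
tcp [453.1   3.4 166.8] yawY 121.5 shift [-22.2  15.5  54.8] turn -0.5 F [ 0.5 -0.4  0.3] t 2.0 w 0.8579850489654849
```

View pics/s1.png

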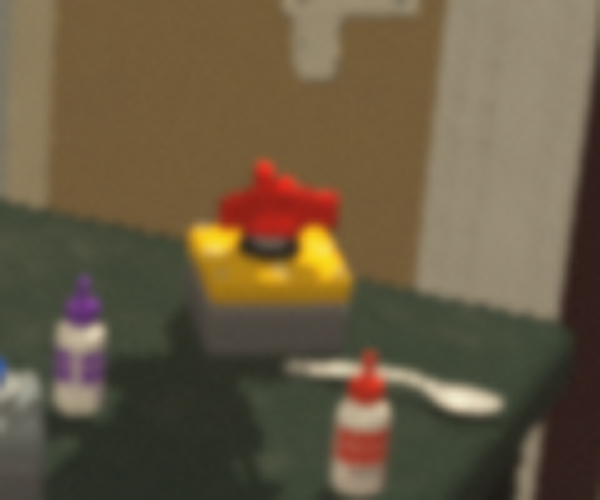

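The crop shows the shut fingers, tip at (315,75), just short of and above the hub at (268,175), which agrees with the computed offset.

Request:
step_arm --commands '[[[0, -22, 15.5, 0, -0.5], [0, 0, 0, 25, 0], [0, 0, 0, 25, 0], [0, 0, 0, 8, 0], [0, 0, 0, 0, 0], [0, 0, 0, 3, 0], [0, 0, 0, 3, 0], [0, 0, 0, 2, 0], [0, 0, 0, 0, 0]]]'

```text
clock: 2.95
tool_pos: [464.6, 28.6, 101.2]
tcp_rot: [0.001, -0.276, 0.961, -0.0]
contact_force: [-0.9, 0.0, 4.8]
gripper_width: 0.4
grasp_force: 2.5
```

```bash
python3 -c "
from h import *
togo((463.8,28.2),92.5,122)"
```

```text
tcp [464.6  28.6 101.2] yawY 122.0 shift [0.9 0.1 8.7] turn 0.0 F [-0.9  0.   4.8] t 2.95 w 0.41911413141368004
```

In contact at 101 mm with 4.8 N. Pressing on.

Request:
step_arm --commands '[[[0, 0, 0, 2, 0], [0, 0, 0, 2, 0], [0, 0, 0, 2, 0], [0, 0, 0, 2, 0], [0, 0, 0, 1, 0], [0, 0, 0, 0, 0], [0, 0, 0, 0, 0]]]'

```text
clock: 3.65
tool_pos: [464.6, 28.5, 93.0]
tcp_rot: [0.001, -0.276, 0.961, -0.0]
contact_force: [-5.0, 0.2, 20.7]
gripper_width: 0.4
grasp_force: 9.6
```

Request:
step_arm --commands '[[[0, 0, 0, -12, 0], [0, 0, 0, -22, 0], [0, -20, -24, 0, 0], [0, 0, -24, 0, 0], [0, 0, 0, 0, 0], [0, 0, 0, 0, 0]]]'

```text
clock: 4.25
tool_pos: [506.0, -2.0, 124.9]
tcp_rot: [-0.001, -0.275, 0.961, 0.0]
contact_force: [0.3, -0.3, 0.6]
gripper_width: 0.4
grasp_force: 0.0
```

```bash
python3 - <<'E'
from h import *
togo((463.8+48*.53+20*.848,28.2-48*.848+20*.53),77.5,122)
im,d=arm.grab_frame("side");cv2.imwrite("pics/s2.png",cv2.resize(im[120:220,340:460],None,fx=5,fy=5,interpolation=cv2.INTER_CUBIC)[...,::-1])
E
```

```text
tcp [506.   -2.  124.9] yawY 121.9 shift [-0.3 -0.  47.4] turn -0.1 F [ 0.3 -0.3  0.6] t 4.25 w 0.3864562420002246
```

View pics/s2.png

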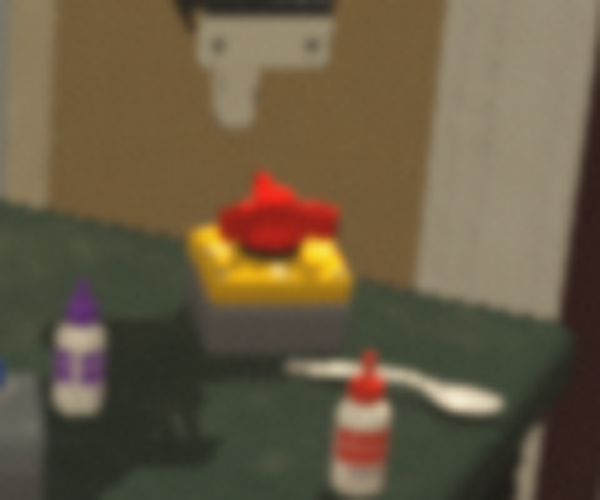

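The head sits lower on the box, so it is latched. The finger tip at (235,125) is beside the fin. I'll descend and follow the arc.

Request:
step_arm --commands '[[[0, 0, 0, 20, 0], [0, 0, 0, 15, 0], [0, 0, 0, 12, 0], [0, 0, 0, 0, 0], [0, 0, 0, 0, 0], [0, 2, 0, 0, 0], [0, 2, 0, 0, 0], [0, 2, 0, 0, 0], [0, 0, 0, 0, 0]]]'

```text
clock: 5.2
tool_pos: [501.4, -4.9, 79.0]
tcp_rot: [0.0, -0.276, 0.961, 0.0]
contact_force: [1.4, 0.5, 0.1]
gripper_width: 0.7
grasp_force: 0.2
```

Request:
step_arm --commands '[[[0, 3.4, -0.9, 0, 4], [0, 3.4, -0.9, 0, 4], [0, 3.4, -0.9, 0, 4], [0, 3.4, -0.9, 0, 4], [0, 3.4, -0.9, 0, 4], [0, 3.4, -0.9, 0, 4], [0, 3.4, -0.9, 0, 4], [0, 0, 0, 0, 0]]]'

```text
clock: 6.0
tool_pos: [482.0, -18.7, 79.2]
tcp_rot: [0.001, -0.035, 0.999, 0.0]
contact_force: [2.8, -0.6, 1.4]
gripper_width: 0.4
grasp_force: 1.0
```

```bash
python3 - <<'E'
from h import *
a=np.radians(-58-28-0);r=48;o=14.5
togo((463.8+r*np.cos(a)-o*np.sin(a),28.2+r*np.sin(a)+o*np.cos(a)),78.5,122-28)
E
```

```text
tcp [482.  -18.7  79.2] yawY 94.0 shift [0.4 0.  0.7] turn -0.0 F [ 2.8 -0.6  1.4] t 6.0 w 0.40683548929797925
```

On track, about 3 N sideways at 28°. Continue to about 46° (0.80 rad).

Request:
step_arm --commands '[[[0, 3.4, -0.9, 0, 4], [0, 3.4, -0.9, 0, 4], [0, 3.4, -0.9, 0, 4], [0, 3.4, -0.9, 0, 4], [0, 1.7, -0.4, 0, 2], [0, 0, 0, 0, 0]]]'

```text
clock: 6.6
tool_pos: [466.2, -21.8, 78.8]
tcp_rot: [0.0, 0.121, 0.993, 0.0]
contact_force: [1.2, 0.4, 0.3]
gripper_width: 0.4
grasp_force: 0.8
```

```bash
python3 - <<'E'
from h import *
togo((463.8,28.2),130)
im,d=arm.grab_frame("side");cv2.imwrite("pics/s3.png",cv2.resize(im[120:220,340:460],None,fx=5,fy=5,interpolation=cv2.INTER_CUBIC)[...,::-1])
E
```

```text
tcp [466.2 -21.8  78.8] yawY 76.1 shift [ 14.3  48.  -51.2] turn None F [1.2 0.4 0.3] t 6.6 w 0.4148604626644881
```

View pics/s3.png

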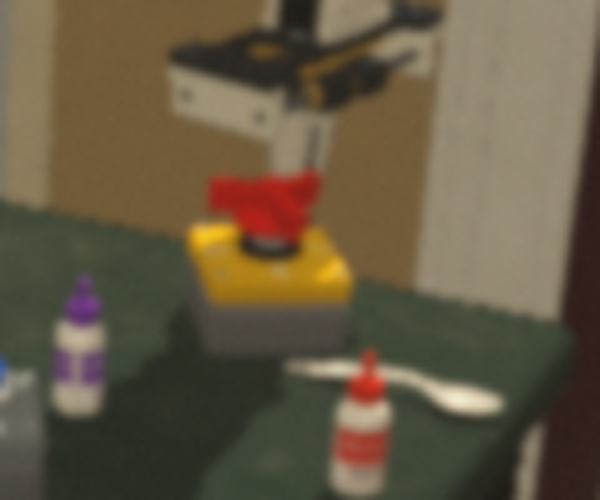

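The black neck shows under the raised head, so it has popped out. I'll ease the fin back along the arc, then lift away.

Request:
step_arm --commands '[[[0, -6.6, 2.4, 0, -8], [0, -6.6, 2.4, 0, -8], [0, -6.6, 2.4, 0, -8], [0, -6.6, 2.4, 0, -8], [0, -6.6, 2.4, 0, -8], [0, -6.6, 2.4, 0, -8], [0, -5, -3, 0, 0], [0, 0, 0, 0, 0], [0, 0, 0, -30, 0], [0, 0, 0, -45, 0]]]'

```text
clock: 7.65
tool_pos: [506.1, -4.5, 151.8]
tcp_rot: [-0.003, -0.291, 0.957, 0.0]
contact_force: [1.8, 0.1, 0.1]
gripper_width: 0.2
grasp_force: 0.0
```

```bash
python3 - <<'E'
from h import *
togo((523.8,314.5),130)
im,d=arm.grab_frame("side");np.savez("s4.npz",im=im,d=d)
hsv=cv2.cvtColor(im,cv2.COLOR_RGB2HSV)
red=cv2.inRange(hsv,np.array((0,140,70)),np.array((8,255,255)))|cv2.inRange(hsv,np.array((172,140,70)),np.array((180,255,255)))
for n,f in(("s0",np.load("side0.npz")),("s4",np.load("s4.npz"))):
    im,d=f["im"],f["d"];hsv=cv2.cvtColor(im,cv2.COLOR_RGB2HSV)
    red=cv2.inRange(hsv,np.array((0,140,70)),np.array((8,255,255)))|cv2.inRange(hsv,np.array((172,140,70)),np.array((180,255,255)))
    k=np.argwhere(red[150:182,375:415]);print(n,len(k),k.min(0),k.max(0),k.mean(0))
cv2.imwrite("pics/s4.png",cv2.resize(im[90:240,290:470],None,fx=4,fy=4,interpolation=cv2.INTER_CUBIC)[...,::-1])
E
```

```text
tcp [506.1  -4.5 151.8] yawY 123.8 shift [-192.3  255.2   21.1] turn None F [1.8 0.1 0.1] t 7.65 w 0.1842323978821384
s0 235 [2 9] [17 32] [10.52340426 19.94042553]
s4 234 [2 9] [17 32] [10.58119658 20.08974359]
```

View pics/s4.png

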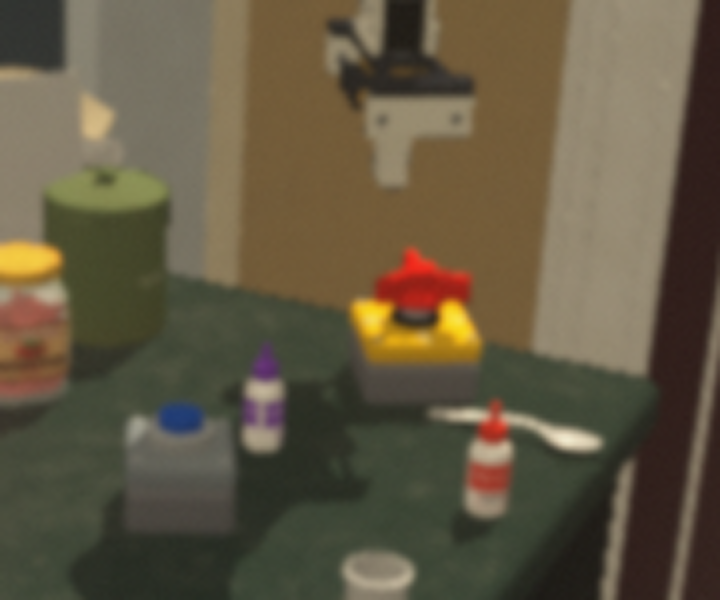

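The head matches its starting picture exactly: fully out and untwisted. Next, the blue button at crop (180,420).

Request:
step_arm --commands '[[[0, -27.5, 36.5, 0, 0], [0, -27.5, 36.5, 0, 0], [0, -27.5, 36.5, 0, 0], [0, -27.5, 36.5, 0, 0], [0, -27.5, 36.5, 0, 0], [0, -27.5, 36.5, 0, 0], [0, -27.3, 36, 0, 0], [0, 0, 0, 0, 0], [0, 0, 0, 0, 0]]]'

```text
clock: 8.6
tool_pos: [524.7, 315.9, 152.7]
tcp_rot: [-0.001, -0.292, 0.956, -0.0]
contact_force: [-0.7, -0.6, 1.2]
gripper_width: 0.9
grasp_force: 0.0
```

```bash
python3 - <<'E'
from h import *
togo((523.8,314.5),90)
E
```

```text
tcp [524.7 315.9 152.7] yawY 124.0 shift [ 1.4 -0.7 62.7] turn None F [-0.7 -0.6  1.2] t 8.6 w 0.8784282329653474
```

Request:
step_arm --commands '[[[0, 1, -0.7, 30, 0], [0, 0, 0, 25, 0], [0, 0, 0, 10, 0], [0, 0, 0, 5, 0], [0, 0, 0, 3, 0], [0, 0, 0, 3, 0], [0, 0, 0, 2, 0], [0, 0, 0, 2, 0], [0, 0, 0, 1, 0], [0, 0, 0, 0, 0]]]'

```text
clock: 9.6
tool_pos: [525.3, 314.5, 73.1]
tcp_rot: [0.001, -0.293, 0.956, 0.0]
contact_force: [1.0, -1.4, 4.0]
gripper_width: 0.6
grasp_force: 1.9
```

Request:
step_arm --commands '[[[0, 0, 0, 1, 0], [0, 0, 0, 1, 0], [0, 0, 0, 1, 0], [0, 0, 0, 1, 0], [0, 0, 0, 0, 0], [0, 0, 0, 0, 0]]]'

```text
clock: 10.2
tool_pos: [525.4, 314.5, 71.0]
tcp_rot: [0.001, -0.293, 0.956, 0.0]
contact_force: [-3.9, -3.6, 21.6]
gripper_width: 0.4
grasp_force: 10.3
```

Hard stop at 71 mm (6 mm in, 21 N), so it is fully pressed. Retract and check.

Request:
step_arm --commands '[[[0, 0, 0, -6, 0], [0, 0, 0, -20, 0], [0, 0, 0, -40, 0], [0, 0, 0, -40, 0], [0, 0, 0, 0, 0], [0, 0, 0, 0, 0], [0, 0, 0, 0, 0]]]'

```text
clock: 10.9
tool_pos: [523.9, 313.7, 173.2]
tcp_rot: [-0.001, -0.292, 0.956, -0.0]
contact_force: [0.4, 0.8, -0.1]
gripper_width: 0.4
grasp_force: 0.0
```

```bash
python3 - <<'E'
from h import *
im,d=arm.grab_frame("side");cv2.imwrite("pics/s5.png",cv2.resize(im[90:240,290:470],None,fx=4,fy=4,interpolation=cv2.INTER_CUBIC)[...,::-1])
for n,i in(("s0",np.load("side0.npz")["im"]),("now",im)):
    hsv=cv2.cvtColor(i,cv2.COLOR_RGB2HSV)
    k=np.argwhere(cv2.inRange(hsv,np.array((100,140,60)),np.array((125,255,255)))[180:210,320:350]);print(n,len(k),k.min(0),k.max(0),k.mean(0))
togo((525,314))
E
```

```text
s0 52 [11 10] [16 19] [13.38461538 14.65384615]
now 52 [11 10] [16 19] [13.38461538 14.65384615]
tcp [524.  313.7 173. ] yawY 124.0 shift [-1.  -0.3 -0. ] turn None F [ 0.1 -0.2 -0.1] t 10.95 w 0.41361721112624805
```

View pics/s5.png

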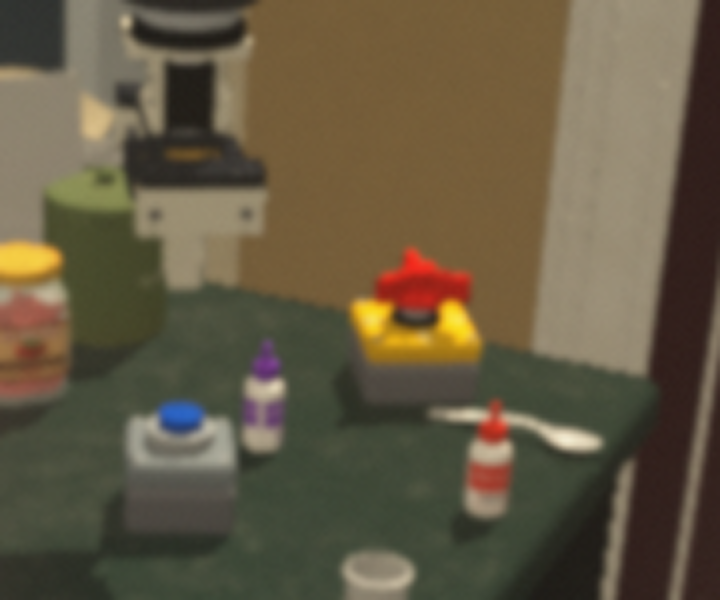

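The blue button at (180,418) is out again, the red head at (422,285) is out, the bystanders haven't moved, and the gripper is clear of everything.

```bash
python3 -c "
from station import arm
print(arm.hand_in())"
```

```text
the job is handed in; nothing more can be done
None
```

The stop-button check is done and handed in at about 11 s of the 48 s allowed: the red head was pressed until it latched, then twisted clockwise until it popped fully out, and the blue reset was pressed fully in and came back out; no bystander in view had moved.

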